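# Seat the drip cone in the carafe's collar

## Task

Make the steel coffee carafe ready: take the dripper with the tapered foot off its stand, nest its taper in the black rubber collar of the carafe's neck and push it gently straight down, collar and all, until you feel the collar come up hard against its stop, bear on it there for a moment, then let go of it. The dripper must end upright and centred in the neck; leave the carafe standing where it is and the straight-sided pot and everything else alone.

Things in the scene. Friction and masses are not known exactly. Their poses are not given: they have to be found in the camera images.
- dripper: The part to seat: plain steel, round, 80 mm high, 0.16 kg. Its foot is a cone, 32 mm diameter at the bottom, widening evenly to 56 mm at 36 mm height; above it an upright band (see dripper_band). Origin: centre of the foot's underside; z up its axis. It starts in the bore of a wooden stand (80 mm across, 60 mm high), its foot about 53 mm above the worktop.
- dripper_band (a point): On the dripper's axis, 60 mm above its origin: middle of the straight round band, 60 mm diameter, from 40 to 80 mm height, by which it is gripped from outside. A flat dotted plate closes the top, 4 mm below the rim.
- straight_pot: Not wanted: a straight-sided steel pot, 60 mm diameter all the way down, 50 mm high, same dotted top; origin at the centre of its underside. It stands on top of the other, equal stand. Which of the two stands carries which differs from start to start.
- carafe: Steel carafe, loose on the worktop, about 1 kg, 104 mm diameter, 115 mm to its neck's rim; black handle on its +y side. Origin: centre of its underside; z up. Its collar slides under about 7 N and meets a hard stop whose height differs from carafe to carafe and cannot be seen: the dripper's origin ends 80 to 101 mm above the carafe's. At the stop a push of 15 to 20 N is right; over 35 N does damage.
- carafe_neck (a point): Centre of the neck's steel rim (76 mm diameter), 115 mm above the worktop. Black rubber collar on the same axis: 65 mm outside, standing 6 to 30 mm above the rim; its bore tapers like the dripper's foot, 54 mm at the top edge to 38 mm 24 mm lower. Nested, the foot is about 34 mm below the collar's top edge. Pushed, the collar slides down 8 to 12 mm, then stops; it stays down.
- mug: Bystander: dotted mug, about 82x117x91 mm, standing on the worktop behind the stands.
- pepper_jar: Bystander: small spice jar, 41 mm diameter, 105 mm high, behind the work.
- soup_tin: Bystander: food tin, 75 mm diameter, 110 mm high, behind the carafe.
- onion: Bystander: red onion, about 82 mm, behind the stands.
- teaspoon: Bystander: teaspoon, 130x27x11 mm, lying flat in front.
Things that resemble listed ones, but are neither listed nor needed, are in the scene too. What is shaped like the dripper but green or yellow is not meant.

How it is judged:
By the outcome, as a careful person would: the job done as asked, in the order asked, and still so for the second after the job is handed in, with the robot touching nothing.
It also fails if it takes over 54 s, if anything falls off the work surface, if the arm or the gripper's body presses on something with over 40 N, if the wrist force passes 120 N, or if a joint passes its speed limit or range.

## Robot

A 6-joint arm with a two-finger parallel gripper is mounted at the origin on a cart in front of the work surface, level with it; the furniture and walls round the work are solid. World frame = base frame: x ahead of the robot, y to its left, z up, the work surface at z = 0. Lengths are in m, angles in rad, forces in N, time in s.
With the tool pointing down it reaches from about 0.375 to 0.75 m from the base axis. Payload 9 kg.
Tool frame: the origin (TCP) lies at the very end of the fingers, on their centre line; the grasp point (between the pads) lies 19 mm behind it (manip.grip_depth is the distance from the TCP to the grasp point, in m); z points along the fingers, y is the line along which they close (so a half turn about z gives the same grasp; the last joint's range is limited). The gripper opens to 85 mm and grips with 20 to 120 N. Pads are 22 mm wide; open, the fingers measure 114 mm over their backs; the gripper's body (76 mm by 85 mm) begins 54 mm behind the grasp point. The pads swing forward as they close: fully open they stand 13 mm farther back than shut.
Start: joints at [-1.375, 0.104, 0.097, 1.564, 0, 1.353], TCP at [0.241, -0.549, 0.231] pointing down, gripper open.
Joint ranges: [-2.99, 2.99], [-0.84, 1.86], [-1.1, 1.16], [-1.84, 2.11], [-1.51, 1.56], [-3.14, 3.14]. Speed limits (rad/s): [2.22, 2.22, 2.57, 3.14, 3.14, 3.14].

## Interface

Orientations are given as a unit quaternion [x, y, z, w].
In Python, from cell import manip gives the robot as it stands.
- The arm moves only by the tool servo_tool, never from a script. Its argument "series" is a list of rows, each a list of 3 entries, a list of its own where there are three numbers: the finger opening in m, from 0 to 0.0854, then the shift along the tool's x, y, z in m, then the turn about the tool's z in rad. A call has 1 to 5 rows; each row shifts and turns the commanded pose from where the row before left it, along the tool's axes as they then stand; what a row does not reach is not made up. A row lasts 1/10 s, in which the tool goes at most 50 mm and 8.59 degrees, less where a joint would pass 70% of its speed; a pose out of reach is approached as far as the arm can. A call with a gripper value outside its range is refused whole. The fingers move at their own pace and stop on an object; "grip_force" is the grip in N (left out, the last holds). Time passes only in rows, so rows that do not move let the fingers close. It gives the time, the measured TCP pose, the force, the opening and the grip force at its end, in the units of the state.
- manip.sense(): the state, without advancing time (a new reading comes with each control period).
- manip.snapshot(name): name is "side" or "top" or "wrist"; returns a dict with "pixels" (480x640x3 uint8, blue, green, red), "fx", "fy", "cx", "cy" (pixels), "extrinsics" (4x4, takes a point from camera to world coordinates). Camera axes: x right, y up, looking along -z (the intrinsics and any distortion apply to the point x, -y, -z); pixel columns grow to the right and rows downward; lengths in m; the calibration is good to about 2 mm. A picture is of the moment at which its call begins. There is no depth.
- manip.finish_job(): hands the job in; it is judged then, once.
The state is a dict: "t": time; "qpos": joint angles; "joint_velocities": joint speeds; "effort": joint torques, N m; "ee_pos": TCP position; "tool_rot": TCP orientation; "ft_force": force on the tool from outside, world axes, zero at the start; "moment": the same for the moment, N m; "gripper_width": opening from 0.0 (shut) to 1.0 (fully open); "grip_force": force on a finger pad.
Only numpy, scipy, OpenCV 4.12 (cv2) and the standard library are available. Lean on these libraries where they do the work, as an engineer would, in place of code of your own. Each camera call takes 0.05 s, during which the arm holds its last target. There are 200 camera calls.

## Working session

There is one attempt and no reset: what is moved stays moved. The work goes in short steps, Python scripts to look and compute and a tool call to move; the robot and the scene stay as the last step left them, time stands still between calls to the robot, and variables do not carry over. Pictures are saved under pics/ and viewed, at most 10 in all, crops included, and the job is handed in when it is done.

Besides the shell and the picture viewer there is one more tool, called after ">>>" as name([rows], argument=value, ...), one row to a line, values as JSON. servo_tool: Moves the arm, as the interface text tells. Its arguments: {"type":"object","properties":{"series":{"type":"array","items":{"type":"array"}},"grip_force":{"type":"number"}},"required":["series"]}

```bash
mkdir -p pics; ls
cat > h.py <<'E'
import numpy as np, cv2
from cell import manip
def snap(n,f):
    s=manip.snapshot(n); cv2.imwrite('pics/'+f,s['pixels']); np.save('pics/'+f+'.npy',np.array([s['fx'],s['fy'],s['cx'],s['cy'],*np.array(s['extrinsics']).ravel()])); return s
def load(f):
    a=np.load('pics/'+f+'.npy'); return a[:4],a[4:].reshape(4,4)
def ray(f,u,v):
    (fx,fy,cx,cy),T=load(f); d=T[:3,:3]@np.array([(u-cx)/fx,-(v-cy)/fy,-1]); return T[:3,3],d
def plane(f,u,v,z):
    o,d=ray(f,u,v); return o+d*(z-o[2])/d[2]
def proj(f,p):
    (fx,fy,cx,cy),T=load(f); q=T[:3,:3].T@(np.array(p)-T[:3,3]); return np.array([cx+fx*q[0]/-q[2],cy+fy*q[1]/q[2]])
E
python3 - <<'E'
from h import *
for n in('side','top','wrist'):
    s=snap(n,n+'0.png'); print(n,[k for k in s if k!='pixels'],s['fx'],s['cx'],s['cy'],np.round(s['extrinsics'],3).tolist())
print(manip.sense(), manip.grip_depth)
E
```

```text
pics
side ['fx', 'fy', 'cx', 'cy', 'extrinsics'] 601.7950978461424 320.05575780292014 237.74704890207255 [[0.976, 0.14, -0.17, 0.358], [-0.22, 0.58, -0.784, -0.782], [-0.011, 0.802, 0.597, 0.712], [0.0, 0.0, 0.0, 1.0]]
top ['fx', 'fy', 'cx', 'cy', 'extrinsics'] 466.2237504952944 322.85257599902934 237.5292247734464 [[-0.016, 0.992, -0.125, 0.441], [-1.0, -0.013, 0.023, 0.013], [0.021, 0.126, 0.992, 0.943], [0.0, 0.0, 0.0, 1.0]]
wrist ['fx', 'fy', 'cx', 'cy', 'extrinsics'] 429.2101574965598 312.15900633925406 246.39153421195834 [[0.403, 0.868, 0.291, 0.315], [-0.915, 0.383, 0.126, -0.517], [-0.002, -0.317, 0.948, 0.373], [0.0, 0.0, 0.0, 1.0]]
{'t': 0.15, 'qpos': array([-1.37473351e+00,  1.04570106e-01,  9.66537475e-02,  1.56385749e+00,
       -1.55823793e-05,  1.35311140e+00]), 'joint_velocities': array([-0.00070379,  0.00020931,  0.00343795,  0.00130147,  0.00104257,
       -0.00192819]), 'effort': array([ 3.05108959e-03, -5.57358348e+01,  5.04004991e+01,  1.25745486e-02,
       -2.74199228e-04, -1.24756201e-05]), 'ee_pos': array([ 0.24119192, -0.54913088,  0.23069948]), 'tool_rot': array([ 9.78677689e-01,  2.05401415e-01, -2.50682203e-06, -4.88816093e-04]), 'ft_force': array([-0.26261965,  0.40749541, -0.24442863]), 'moment': array([-0.01951737, -0.03531003,  0.00616511]), 'grip_force': 0.0, 'gripper_width': 0.9985051807306653} 0.0187
```

View pics/top0.png

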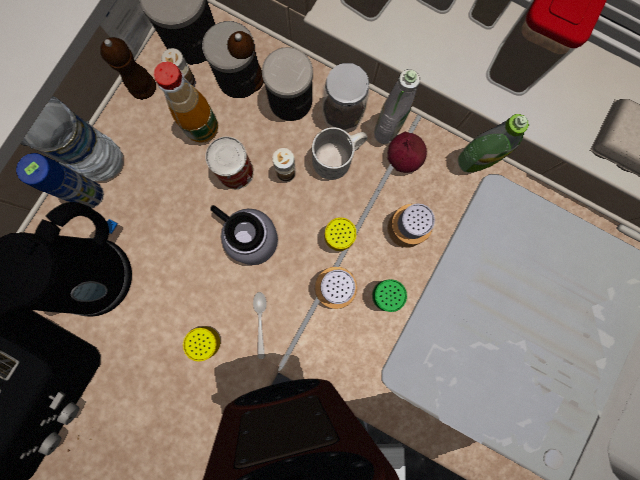

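View pics/side0.png

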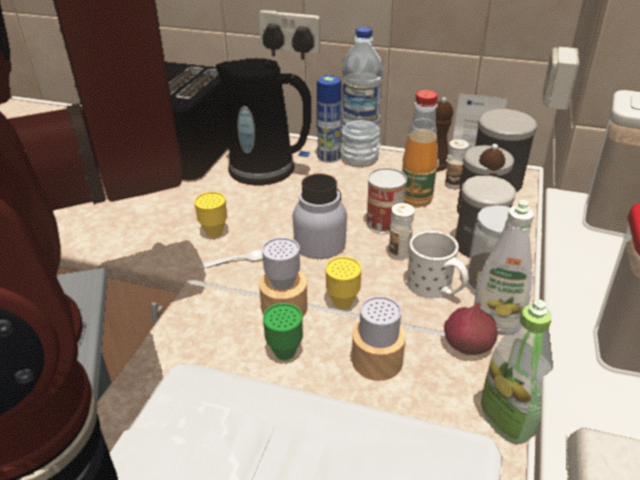

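Top view: the two steel dotted tops are at about (337,288) and (415,222). The carafe neck is at about (245,232). The yellow and green lookalikes are at (340,234), (200,344) and (390,295). In the side view the two steel candidates are at (282,262) and (380,322). I'll take a close crop of both.

Run:
```python
from h import *
im=cv2.imread('pics/side0.png')
a=cv2.resize(im[225:325,245:325],None,fx=4.5,fy=4.5,interpolation=cv2.INTER_CUBIC); b=cv2.resize(im[285:385,340:420],None,fx=4.5,fy=4.5,interpolation=cv2.INTER_CUBIC)
cv2.imwrite('pics/c1.png',np.hstack([a,b]))
t=cv2.imread('pics/top0.png')
a=cv2.resize(t[195:315,205:445],None,fx=3.3,fy=3.3,interpolation=cv2.INTER_CUBIC)
cv2.imwrite('pics/c2.png',a)
for z in(.106,.129): print(z,plane('top0.png',337,287,z),plane('top0.png',417,220,z))
print(plane('top0.png',244,232,.135))
```

```text
0.106 [ 0.45679554 -0.02994049  0.106     ] [ 0.57612665 -0.17855998  0.106     ]
0.129 [ 0.45634904 -0.0287464   0.129     ] [ 0.5723995  -0.17328005  0.129     ]
[0.55411949 0.13184438 0.135     ]
```

View pics/c1.png

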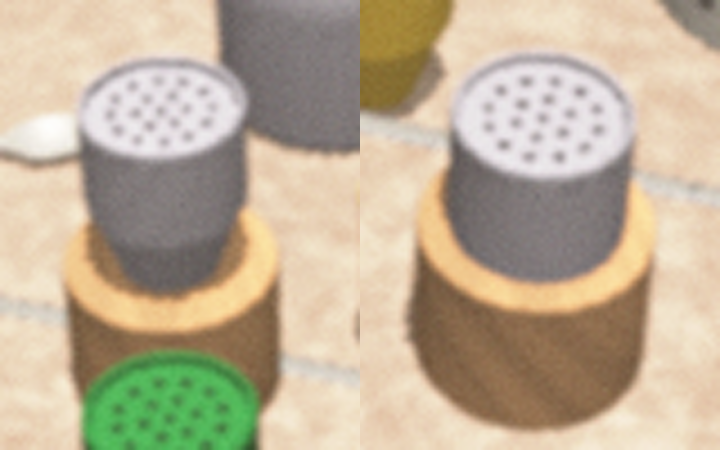

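View pics/c2.png

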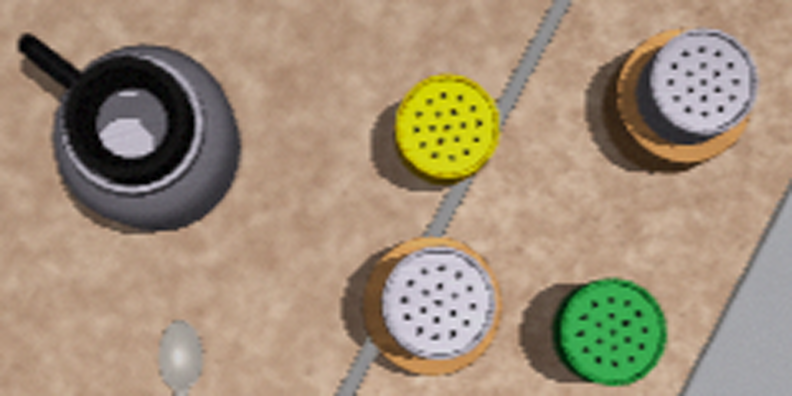

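The left candidate (top 337,288; side 282,262) visibly tapers into its stand, so it is the dripper. The right one (top 417,220) is straight-sided, so it is the pot. Next I'll measure the dripper rim and the collar in both views.

```bash
cat >> h.py <<'E'
def tri(A,B):
    (o,d),(p,e)=A,B; d=d/np.linalg.norm(d); e=e/np.linalg.norm(e)
    s=np.linalg.lstsq(np.c_[d,-e],p-o,rcond=None)[0]; a=o+s[0]*d; b=p+s[1]*e; return (a+b)/2,np.linalg.norm(a-b)
def blob(img,x0,x1,y0,y1,lo,hi,big=True,hull=True):
    m=cv2.inRange(cv2.cvtColor(img[y0:y1,x0:x1],cv2.COLOR_BGR2HSV),lo,hi); m=cv2.morphologyEx(m,cv2.MORPH_CLOSE,np.ones((5,5)))
    c=max(cv2.findContours(m,0,1)[0],key=cv2.contourArea); e=cv2.fitEllipse(cv2.convexHull(c)); return (e[0][0]+x0,e[0][1]+y0),e[1],e[2]
E
python3 - <<'E'
from h import *
t=cv2.imread('pics/top0.png'); s=cv2.imread('pics/side0.png')
dt=blob(t,310,365,262,315,(0,0,140),(180,60,255)); 
ds=blob(s,258,304,235,262,(0,0,150),(180,60,255))
print('plate',dt,ds); print(tri(ray('top0.png',*dt[0]),ray('side0.png',*ds[0])), plane('top0.png',*dt[0],.129))
ct=blob(t,222,272,205,258,(0,0,0),(180,255,50)); cs=blob(s,290,350,170,205,(0,0,0),(180,255,60))
print('collar',ct,cs)
m=cv2.inRange(cv2.cvtColor(s,cv2.COLOR_BGR2HSV),(0,0,0),(180,255,60))[170:210,295:345]
for r,row in enumerate(m): 
    w=np.where(row)[0]
    if len(w): print(170+r,295+w.min(),295+w.max(),len(w))
for z in(.121,.130,.135,.14,.145): print(z,plane('top0.png',*ct[0],z),proj('side0.png',plane('top0.png',*ct[0],z)), 65/1000*466/(.94-z))
E
```

```text
plate ((338.17760276794434, 282.9943618774414), (33.94725036621094, 42.881229400634766), 7.569067001342773) ((279.43092155456543, 255.14631271362305), (44.26838302612305, 64.36319732666016), 158.0617218017578)
(array([ 0.45886504, -0.03110177,  0.11708573]), np.float64(0.00946748164982152)) [ 0.46324433 -0.03093526  0.129     ]
collar ((241.87238311767578, 229.85048294067383), (36.4366569519043, 50.681400299072266), 134.41116333007812) ((318.43812370300293, 189.46005058288574), (30.780832290649414, 35.571861267089844), 89.72428131103516)
175 314 322 7
176 312 327 16
177 308 330 23
178 308 331 24
179 305 332 27
180 304 333 30
181 304 334 31
182 303 334 32
183 303 334 32
184 303 334 31
185 303 333 31
186 304 334 28
187 303 334 28
188 303 334 26
189 303 335 31
190 303 335 24
191 303 334 30
192 303 335 33
193 303 335 33
194 303 335 33
195 303 335 32
196 303 335 33
197 303 334 32
198 304 333 29
199 305 332 28
200 307 331 25
201 309 327 19
202 312 325 14
0.121 [0.55998785 0.13767561 0.121     ] [320.83326684 189.93250428] 36.98412698412699
0.13 [0.55867956 0.13631531 0.13      ] [320.24829976 186.22834902] 37.39506172839507
0.135 [0.55795273 0.13555958 0.135     ] [319.92024901 184.15105116] 37.62732919254659
0.14 [0.55722591 0.13480386 0.14      ] [319.58997792 182.0596935 ] 37.862500000000004
0.145 [0.55649908 0.13404813 0.145     ] [319.25746386 179.9541328 ] 38.100628930817614
```

>>> servo_tool([
  [0.085,[0,0,0],-0.13],
  [0.085,[0,0,0],-0.13],
  [0.085,[0,0,0],-0.13],
  [0.085,[0.044,-0.018,0],0],
  [0.085,[0.044,-0.018,0],0],
])

```text
t: 0.65
ee_pos: [0.2761, -0.4602, 0.23]
tool_rot: [0.921, 0.39, 0.0, -0.001]
ft_force: [1.6, 0.4, 0.2]
gripper_width: 0.992
grip_force: 0.0
```

>>> servo_tool([
  [0.085,[0.044,-0.017,0],0],
  [0.085,[0.044,-0.017,0],0],
  [0.085,[0.044,-0.017,0],0],
  [0.085,[0.044,-0.017,0],0],
  [0.085,[0.044,-0.017,0],0],
])

```text
t: 1.15
ee_pos: [0.3682, -0.2418, 0.2312]
tool_rot: [0.92, 0.391, 0.0, 0.0]
ft_force: [1.1, -0.8, -0.3]
gripper_width: 0.996
grip_force: 0.0
```

>>> servo_tool([
  [0.085,[0.044,-0.017,0],0],
  [0.085,[0.044,-0.017,0],0],
  [0.085,[0.044,-0.017,0],0],
  [0.085,[0.042,-0.017,0],0],
  [0.085,[0,0,0],0],
])

```text
t: 1.65
ee_pos: [0.4406, -0.0665, 0.2313]
tool_rot: [0.919, 0.394, 0.0, -0.0]
ft_force: [0.4, -1.8, -0.3]
gripper_width: 1.0
grip_force: 0.0
```

Run:
```python
from h import *
s=manip.sense(); print(s['t'],s['ee_pos'],s['tool_rot'],s['qpos'])
for n in('side','top','wrist'):snap(n,n+'1.png')
for z in(.129,):print(proj('wrist1.png',[.456,-.029,z]))
```

```text
1.65 [ 0.44059717 -0.0665222   0.23126198] [ 9.19063114e-01  3.94109931e-01  3.82111975e-04 -4.56894008e-04] [-4.45802608e-01 -3.71868438e-01 -3.40209607e-01  1.60263836e+00
  1.17706649e-03  1.88559139e+00]
[282.77965993 176.56373867]
```

View pics/wrist1.png

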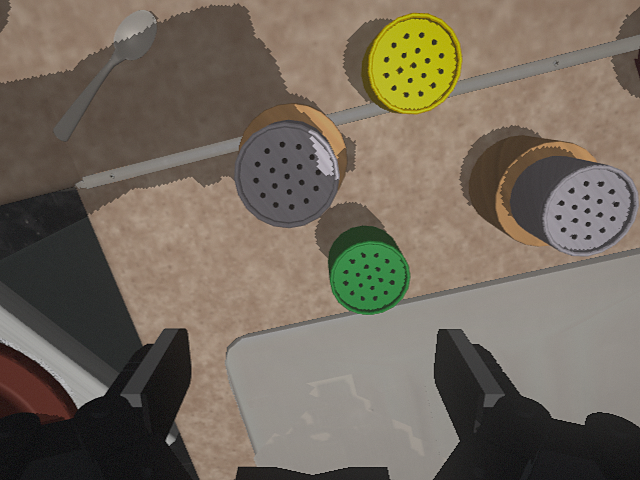

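Wrist view: the dripper's top is centred at about (288,173), with its rim spanning x 235–341 and y 120–227. Green is at (370,275), yellow at (414,63) and the pot at (590,210).

Run:
```python
from h import *
s=manip.sense(); print(s['t'],s['ee_pos'])
a=(288,173.5); z=.132
print('wrist',plane('wrist1.png',*a,z),'top',plane('top0.png',338.2,286.7,z))
print('side tri',tri(ray('wrist1.png',*a),ray('top0.png',338.2,286.7)))
# side rim: crop ellipse x 78..247, y 57..160 /4.5
print(plane('side0.png',245+162.5/4.5,225+108/4.5,z))
w=[plane('wrist1.png',u,173.5,z) for u in(235,341)]; print('diam',np.linalg.norm(w[0]-w[1]))
# collar top view, handle removed by opening
t=cv2.imread('pics/top0.png')
m=cv2.inRange(cv2.cvtColor(t,cv2.COLOR_BGR2HSV),(0,0,0),(180,255,60))[200:262,205:285]
m=cv2.morphologyEx(m,cv2.MORPH_OPEN,cv2.getStructuringElement(2,(9,9)))
c=max(cv2.findContours(m,0,1)[0],key=cv2.contourArea);print('collar',cv2.minEnclosingCircle(c),cv2.boundingRect(c),cv2.fitEllipse(c))
```

```text
1.8 [ 0.43954634 -0.07126615  0.2311191 ]
wrist [ 0.45982167 -0.02959704  0.132     ] top [ 0.45677427 -0.03067986  0.132     ]
side tri (array([ 0.4571034 , -0.03132296,  0.11348596]), np.float64(0.0007351105369579814))
[ 0.45691502 -0.03484507  0.132     ]
diam 0.05949784361833018
collar ((35.0, 27.5), 18.034788131713867) (19, 12, 31, 30) ((32.22287368774414, 24.697126388549805), (21.783161163330078, 33.232940673828125), 48.62030029296875)
```

>>> servo_tool([
  [0.085,[0.021,-0.007,0],0],
  [0.085,[0.021,-0.007,0.03],0],
  [0.085,[0,0,0.03],0],
  [0.085,[0,0,0],0],
  [0.085,[0,0,0],0],
])

```text
t: 2.3
ee_pos: [0.4583, -0.0324, 0.1717]
tool_rot: [0.921, 0.39, -0.0, -0.0]
ft_force: [-0.0, -0.4, 0.4]
gripper_width: 0.997
grip_force: 0.0
```

Run:
```python
from h import *
s=snap('wrist','wrist2.png'); q=manip.sense(); print(q['t'],q['ee_pos'],q['ft_force'])
print(proj('wrist2.png',[.458,-.031,.132]))
```

```text
2.35 [ 0.45891813 -0.03251066  0.17260976] [0.01521217 0.15894415 0.378671  ]
[309.65701286 285.90914879]
```

View pics/wrist2.png

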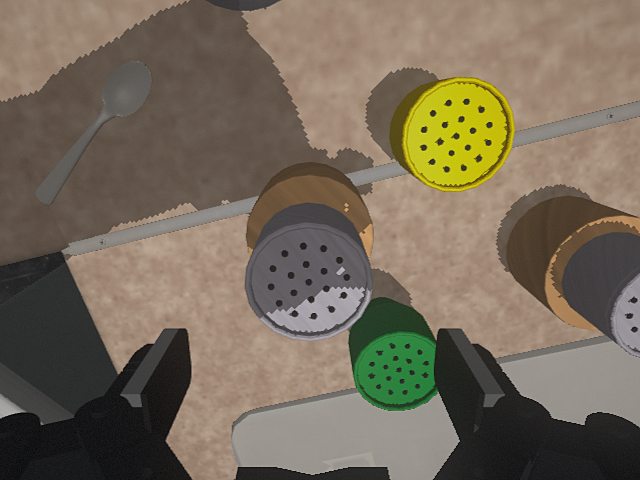

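The dripper rim is centred at about (309,282), against a predicted (310,286). Green's top is at (397,370), under the right finger's side, so I'll check the clearance.

Run:
```python
from h import *
q=manip.sense(); R=np.array([[.69,.724],[.724,-.69]])
a=2*np.arctan2(.3904,.9206);c,s=np.cos(a),np.sin(a);R=np.array([[c,s],[s,-c]])
for u,v,z in((309,282,.132),(397,370,.078),(459,133,.078)):
    p=plane('wrist2.png',u,v,z); print(p, 'tool xy',R@(p[:2]-q['ee_pos'][:2]))
```

```text
[ 0.45914374 -0.02938574  0.132     ] tool xy [ 0.00240322 -0.00201011]
[ 0.44066714 -0.12887188  0.078     ] tool xy [-0.08195784  0.05386554]
[ 0.56006713 -0.03942236  0.078     ] tool xy [0.06534518 0.07751709]
```

>>> servo_tool([
  [0.085,[0.001,-0.002,0.025],0],
  [0.085,[0,0,0.025],0],
  [0.085,[0,0,0.015],0],
  [0.085,[0,0,0.009],0],
  [0.085,[0,0,0],0],
])

```text
t: 2.85
ee_pos: [0.4578, -0.0294, 0.0972]
tool_rot: [0.92, 0.391, -0.0, -0.0]
ft_force: [0.3, 0.3, -0.2]
gripper_width: 0.991
grip_force: 0.0
```

>>> servo_tool([
  [0.05,[0,0,0],0],
  [0.05,[0,0,0],0],
  [0.05,[0,0,0],0],
  [0.05,[0,0,0],0],
  [0.05,[0,0,0],0],
], grip_force=50)

```text
t: 3.35
ee_pos: [0.4587, -0.0294, 0.0984]
tool_rot: [0.92, 0.391, 0.001, 0.001]
ft_force: [-0.8, 0.1, 5.9]
gripper_width: 0.688
grip_force: 54.1
```

>>> servo_tool([
  [0.05,[0,0,-0.005],0],
  [0.05,[0,0,-0.015],0],
  [0.05,[0,0,-0.04],0],
  [0.05,[0,0,-0.05],0],
  [0.05,[0,0,-0.03],0],
])

```text
t: 3.85
ee_pos: [0.4584, -0.0292, 0.2417]
tool_rot: [0.92, 0.391, 0.001, 0.001]
ft_force: [0.8, -0.3, -1.8]
gripper_width: 0.685
grip_force: 54.8
```

>>> servo_tool([
  [0.05,[0,0,0],0],
  [0.05,[0,0,0],0],
])

```text
t: 4.05
ee_pos: [0.4583, -0.0292, 0.2381]
tool_rot: [0.92, 0.391, 0.0, 0.0]
ft_force: [-0.2, 0.2, -3.3]
gripper_width: 0.687
grip_force: 54.9
```

Run:
```python
from h import *
for n in('wrist','side','top'): snap(n,n+'3.png')
q=manip.sense(); print(q['t'],q['ee_pos'],q['ft_force'],q['moment'],q['gripper_width'])
t=cv2.imread('pics/top3.png'); s=cv2.imread('pics/side3.png')
cv2.imwrite('pics/c3.png',np.hstack([cv2.resize(t[190:280,205:285],None,fx=5,fy=5,interpolation=2),cv2.resize(s[165:255,285:355],None,fx=5,fy=5,interpolation=2)]))
```

```text
4.2 [ 0.45730322 -0.02885054  0.23595791] [ 0.39387017  0.19925538 -2.19952747] [0.04741917 0.02666893 0.03103096] 0.6868043488104313
```

View pics/c3.png

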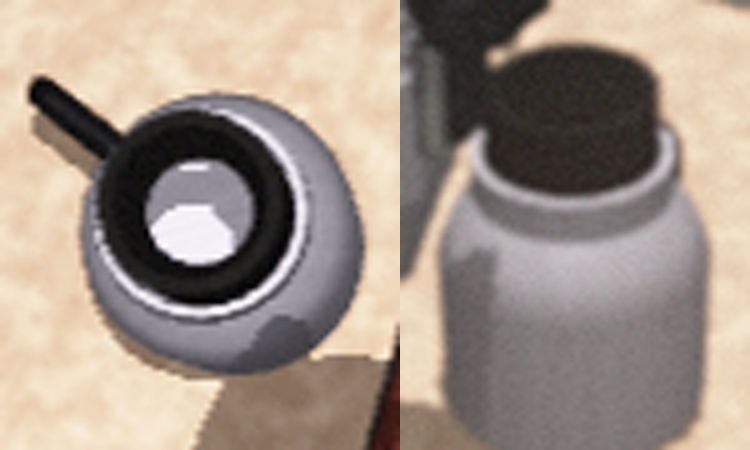

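View pics/side3.png

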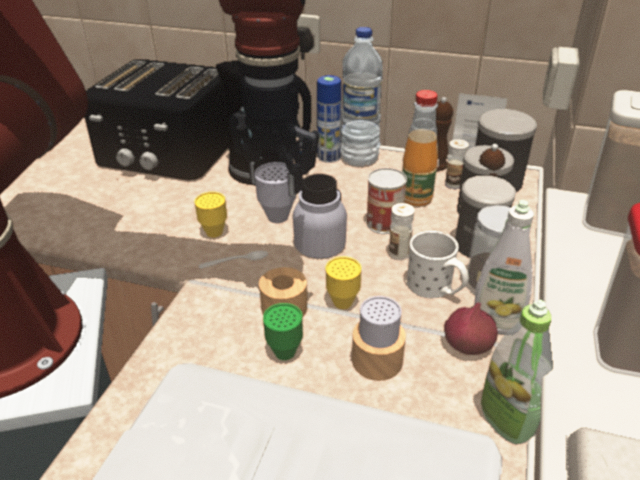

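The dripper is held upright, and the carafe is unobstructed. In the top crop, the steel rim is centred at about px (245.3,232.7) and the collar top at (244.6,231.6). In the side view, the collar top is centred at about (319.6,182.2).

Run:
```python
from h import *
print('rim',plane('top3.png',245.3,232.7,.115))
for z in(.125,.13,.135,.14): print(z,plane('top3.png',244.6,231.6,z),plane('side3.png',319.6,182.2,z))
print(tri(ray('top3.png',244.6,231.6),ray('side3.png',319.6,182.2)))
# dripper in side & wrist, check tool pose
q=manip.sense(); p=q['ee_pos']; print(p,q['tool_rot'])
for dz in(-.0454,.0346): print(proj('side3.png',p+[0,0,dz]))
s=cv2.imread('pics/side3.png');cv2.imwrite('pics/c4.png',cv2.resize(s[150:230,235:315],None,fx=5,fy=5,interpolation=2))
```

```text
rim [0.55563904 0.13245587 0.115     ]
0.125 [0.55622426 0.13225828 0.125     ] [0.56235124 0.15835915 0.125     ]
0.13 [0.55551689 0.13153199 0.13      ] [0.56061311 0.15034737 0.13      ]
0.135 [0.55480953 0.1308057  0.135     ] [0.55887498 0.1423356  0.135     ]
0.14 [0.55410216 0.1300794  0.14      ] [0.55713684 0.13432383 0.14      ]
(array([0.55487834, 0.12950211, 0.14297077]), np.float64(0.002393078375086269))
[ 0.45730322 -0.02885054  0.23595791] [ 9.20313923e-01  3.91178854e-01 -8.85516051e-04 -7.76672829e-04]
[278.78463081 216.26166374]
[275.89837581 170.70732067]
```

View pics/c4.png

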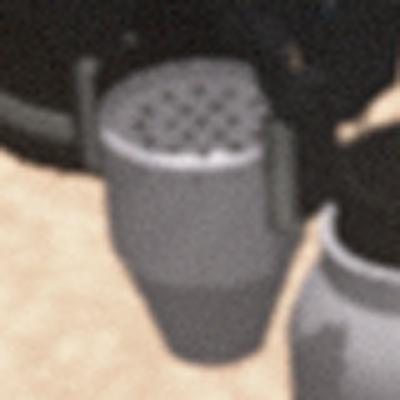

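>>> servo_tool([
  [0.05,[0.025,-0.006,0],0],
  [0.05,[0.045,-0.01,0],0],
  [0.05,[0.045,-0.01,0],0],
  [0.05,[0.04,-0.009,0],0],
  [0.05,[0.028,-0.006,0],0],
])

```text
t: 4.7
ee_pos: [0.5555, 0.1335, 0.2355]
tool_rot: [0.92, 0.392, -0.001, -0.001]
ft_force: [0.1, -1.3, -1.2]
gripper_width: 0.69
grip_force: 54.8
```

>>> servo_tool([
  [0.05,[0,0,0.02],0],
  [0.05,[0,0,0],0],
  [0.05,[0,0,0],0],
])

```text
t: 5.0
ee_pos: [0.5545, 0.1309, 0.2162]
tool_rot: [0.92, 0.391, -0.001, -0.0]
ft_force: [0.1, -1.2, -1.7]
gripper_width: 0.687
grip_force: 54.7
```

Run:
```python
from h import *
for n in('wrist','side','top'): snap(n,n+'4.png')
q=manip.sense(); print(q['t'],q['ee_pos'],q['tool_rot'],q['ft_force'],q['moment'])
s=cv2.imread('pics/side4.png');w=cv2.imread('pics/wrist4.png')
cv2.imwrite('pics/c5.png',np.hstack([cv2.resize(s[110:260,270:370],(400,600),interpolation=2),cv2.resize(w[100:480,193:447],(400,600),interpolation=2)]))
```

```text
5.15 [0.5555371  0.13051651 0.21807762] [9.20499866e-01 3.90742652e-01 3.58278587e-04 2.18054314e-04] [ 0.46263839 -0.2361457  -2.38616967] [0.03219476 0.0237497  0.00614448]
```

View pics/c5.png

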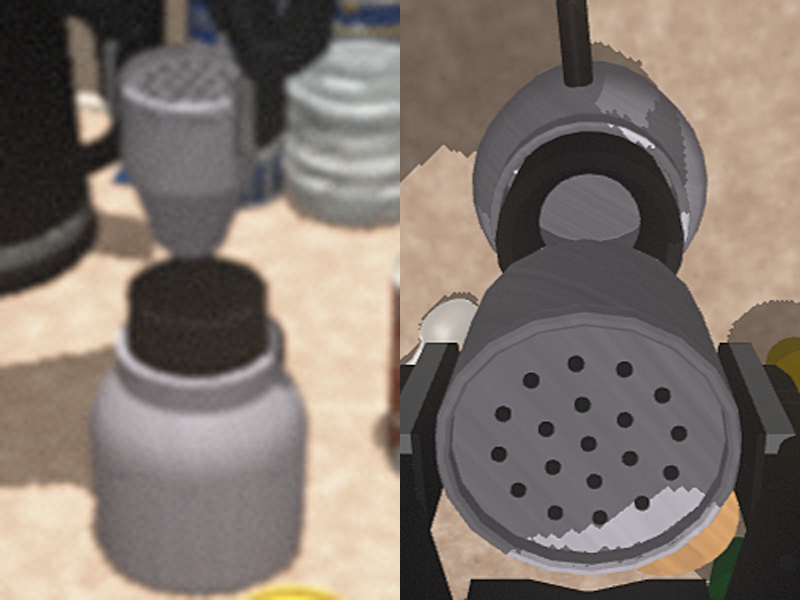

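Wrist view: the collar and dripper line up along the tool's y (both at crop x of about 589). I'll check tool x from the collar's far edge.

Run:
```python
from h import *
q=manip.sense();p=q['ee_pos'];a=2*np.arctan2(.3907,.9205);c,s=np.cos(a),np.sin(a);R=np.array([[c,s],[s,-c]])
print(p)
for z in(.138,.142,.145):
    f=plane('wrist4.png',313.6,183.6,z); print(z,R@(f-p)[:2]-[.0325,0])
f=plane('wrist4.png',312.4,380,.2515); print('dripper top',R@(f-p)[:2])
# far rim point of dripper & near
for v in (100+313/1.579,100+571/1.579): print(R@(plane('wrist4.png',312.4,v,.2527)-p)[:2])
for u in (497,683): print(plane('wrist4.png',193+(u-400)/1.575,100+220/1.579,.142), R@(plane('wrist4.png',193+(u-400)/1.575,100+220/1.579,.142)-p)[:2])
```

```text
[0.5555371  0.13051651 0.21807762]
0.138 [ 0.00823383 -0.00050647]
0.142 [ 0.0089588  -0.00051203]
0.145 [ 0.00950253 -0.0005162 ]
dripper top [ 0.00332469 -0.00083534]
[ 0.03029806 -0.00089332]
[-0.02587858 -0.000768  ]
[0.54091387 0.16093666 0.142     ] [ 0.01172258 -0.03165131]
[0.58597711 0.11765838 0.142     ] [0.01189769 0.03082808]
```

>>> servo_tool([
  [0.05,[0.003,0,0.01],0],
  [0.05,[0,0,0.02],0],
  [0.05,[0,0,0.012],0],
  [0.05,[0,0,0],0],
  [0.05,[0,0,0],0],
])

```text
t: 5.65
ee_pos: [0.5574, 0.1332, 0.1753]
tool_rot: [0.92, 0.391, -0.0, -0.0]
ft_force: [-0.2, -0.7, -1.5]
gripper_width: 0.69
grip_force: 54.7
```

Run:
```python
from h import *
for n in('wrist','side','top'): snap(n,n+'5.png')
q=manip.sense(); print(q['t'],q['ee_pos'],q['tool_rot'],q['ft_force'],q['moment'])
s=cv2.imread('pics/side5.png');w=cv2.imread('pics/wrist5.png')
cv2.imwrite('pics/c6.png',np.hstack([cv2.resize(s[130:230,280:350],(420,600),interpolation=2),cv2.resize(w[100:480,193:433],(378,600),interpolation=2)]))
```

```text
5.8 [0.55805176 0.13322018 0.17628349] [9.20325532e-01 3.91152664e-01 6.31770934e-04 3.29680118e-04] [-0.31346425 -0.09545653 -2.58307332] [ 0.04321263 -0.00769188 -0.02587336]
```

View pics/c6.png

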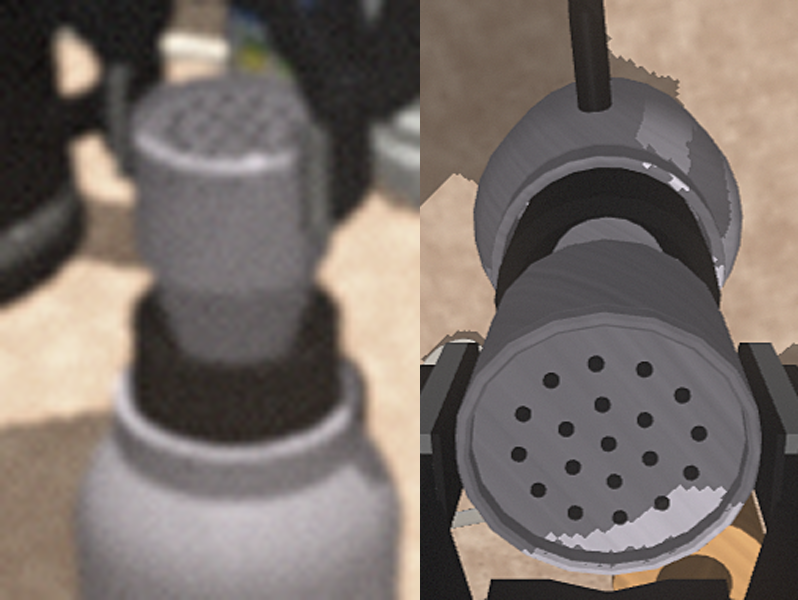

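>>> servo_tool([
  [0.05,[0,0,0.005],0],
  [0.05,[0,0,0.005],0],
  [0.05,[0,0,0.003],0],
  [0.05,[0,0,0],0],
])

```text
t: 6.2
ee_pos: [0.5571, 0.1333, 0.1614]
tool_rot: [0.92, 0.391, -0.001, -0.0]
ft_force: [-0.1, 0.2, -1.7]
gripper_width: 0.691
grip_force: 54.7
```

```bash
cat > s.py <<'E'
from h import *
q=manip.sense(); print(q['t'],q['ee_pos'].round(4),q['tool_rot'].round(4),q['ft_force'].round(2),q['moment'].round(3))
E
python3 s.py
```

```text
6.2 [0.5571 0.1333 0.1614] [ 9.203e-01  3.912e-01 -6.000e-04 -2.000e-04] [-0.09  0.25 -1.66] [0.013 0.027 0.005]
```

>>> servo_tool([
  [0.05,[0,0,0.002],0],
  [0.05,[0,0,0.002],0],
  [0.05,[0,0,0],0],
])

```text
t: 6.5
ee_pos: [0.5575, 0.1333, 0.1581]
tool_rot: [0.92, 0.391, -0.0, 0.0]
ft_force: [0.1, 0.4, -1.4]
gripper_width: 0.692
grip_force: 54.7
```

>>> servo_tool([
  [0.05,[0,0,0.001],0],
  [0.05,[0,0,0.001],0],
  [0.05,[0,0,0],0],
])

```text
t: 6.8
ee_pos: [0.5577, 0.1334, 0.1564]
tool_rot: [0.92, 0.391, 0.0, -0.0]
ft_force: [0.5, 1.2, -1.0]
gripper_width: 0.689
grip_force: 54.7
```

>>> servo_tool([
  [0.05,[0,0,0.001],0],
  [0.05,[0,0,0.001],0],
  [0.05,[0,0,0],0],
])

```text
t: 7.1
ee_pos: [0.5579, 0.1335, 0.1548]
tool_rot: [0.92, 0.391, 0.001, 0.0]
ft_force: [0.0, 3.8, 3.1]
gripper_width: 0.687
grip_force: 55.1
```

>>> servo_tool([
  [0.05,[0.0007,-0.0007,-0.001],0],
  [0.05,[0.0004,-0.0004,0],0],
  [0.05,[0,0,0],0],
])

```text
t: 7.4
ee_pos: [0.5577, 0.1343, 0.1552]
tool_rot: [0.92, 0.391, -0.0, 0.001]
ft_force: [2.5, -1.7, 0.2]
gripper_width: 0.688
grip_force: 54.8
```

>>> servo_tool([
  [0.05,[0,0,0.001],0],
  [0.05,[0,0,0.001],0],
  [0.05,[0,0,0],0],
])

```text
t: 7.7
ee_pos: [0.5579, 0.1345, 0.1536]
tool_rot: [0.92, 0.391, 0.0, 0.0]
ft_force: [2.4, -3.2, 4.1]
gripper_width: 0.686
grip_force: 55.1
```

>>> servo_tool([
  [0.05,[0,0.0006,0],0],
  [0.05,[0,0,0],0],
  [0.05,[0,0,0],0],
])

```text
t: 8.0
ee_pos: [0.558, 0.1343, 0.1534]
tool_rot: [0.92, 0.391, -0.0, 0.0]
ft_force: [0.8, -2.8, 4.1]
gripper_width: 0.688
grip_force: 55.1
```

>>> servo_tool([
  [0.05,[0,0,0.0008],0],
  [0.05,[0,0,0],0],
  [0.05,[0,0,0],0],
])

```text
t: 8.3
ee_pos: [0.558, 0.1343, 0.1524]
tool_rot: [0.92, 0.391, -0.0, 0.0]
ft_force: [1.2, -3.3, 4.0]
gripper_width: 0.689
grip_force: 55.1
```

>>> servo_tool([
  [0.05,[-0.0004,0.0004,0.001],0],
  [0.05,[0,0,0.001],0],
  [0.05,[0,0,0],0],
])

```text
t: 8.6
ee_pos: [0.5579, 0.134, 0.1503]
tool_rot: [0.92, 0.391, 0.0, -0.0]
ft_force: [2.1, -0.2, 1.8]
gripper_width: 0.685
grip_force: 55.2
```

>>> servo_tool([
  [0.05,[0,0,0.001],0],
  [0.05,[0,0,0.001],0],
  [0.05,[0,0,0],0],
])

```text
t: 8.9
ee_pos: [0.5579, 0.134, 0.1483]
tool_rot: [0.92, 0.391, -0.0, -0.0]
ft_force: [1.9, 0.6, 3.2]
gripper_width: 0.688
grip_force: 55.2
```

>>> servo_tool([
  [0.05,[0,0,0.001],0],
  [0.05,[0,0,0],0],
  [0.05,[0,0,0],0],
])

```text
t: 9.2
ee_pos: [0.5579, 0.1339, 0.1473]
tool_rot: [0.92, 0.391, -0.0, -0.0]
ft_force: [2.3, 1.2, 2.6]
gripper_width: 0.689
grip_force: 55.3
```

>>> servo_tool([
  [0.05,[0.0003,0.0003,0.0005],0],
  [0.05,[0,0,0.0005],0],
  [0.05,[0,0,0],0],
])

```text
t: 9.5
ee_pos: [0.5581, 0.1339, 0.1463]
tool_rot: [0.92, 0.391, -0.0, -0.0]
ft_force: [-1.7, 0.9, 4.2]
gripper_width: 0.69
grip_force: 55.3
```

>>> servo_tool([
  [0.05,[0,0,0.0005],0],
  [0.05,[0,0,0.0005],0],
  [0.05,[0,0,0],0],
])

```text
t: 9.8
ee_pos: [0.5582, 0.1339, 0.1453]
tool_rot: [0.92, 0.391, -0.0, -0.0]
ft_force: [-1.3, 1.6, 3.2]
gripper_width: 0.687
grip_force: 55.3
```

>>> servo_tool([
  [0.05,[0,0,0.0005],0],
  [0.05,[0,0,0],0],
  [0.05,[0,0,0],0],
])

```text
t: 10.1
ee_pos: [0.5582, 0.1339, 0.1448]
tool_rot: [0.92, 0.391, -0.0, -0.0]
ft_force: [-1.8, 1.4, 3.5]
gripper_width: 0.689
grip_force: 55.3
```

>>> servo_tool([
  [0.05,[0,0,0.0005],0],
  [0.05,[0,0,0],0],
])

```text
t: 10.3
ee_pos: [0.5583, 0.1339, 0.1444]
tool_rot: [0.92, 0.391, -0.0, -0.0]
ft_force: [-1.7, 2.7, 3.5]
gripper_width: 0.687
grip_force: 55.3
```

>>> servo_tool([
  [0.05,[0,0,0.0005],0],
  [0.05,[0,0,0],0],
])

```text
t: 10.5
ee_pos: [0.5583, 0.1339, 0.1439]
tool_rot: [0.92, 0.391, -0.0, -0.0]
ft_force: [-2.9, 2.0, 4.0]
gripper_width: 0.684
grip_force: 55.3
```

>>> servo_tool([
  [0.05,[0,0,0.0005],0],
  [0.05,[0,0,0],0],
])

```text
t: 10.7
ee_pos: [0.5583, 0.1339, 0.1435]
tool_rot: [0.92, 0.391, -0.0, -0.0]
ft_force: [-2.8, 2.3, 4.7]
gripper_width: 0.689
grip_force: 55.5
```

>>> servo_tool([
  [0.05,[0,0,0.0005],0],
  [0.05,[0,0,0],0],
])

```text
t: 10.9
ee_pos: [0.5585, 0.1339, 0.1434]
tool_rot: [0.92, 0.391, 0.0, 0.0]
ft_force: [-4.5, 2.9, 6.7]
gripper_width: 0.685
grip_force: 55.8
```

>>> servo_tool([
  [0.05,[0,-0.0006,0],0],
  [0.05,[0,0,0],0],
])

```text
t: 11.1
ee_pos: [0.5583, 0.134, 0.1434]
tool_rot: [0.92, 0.391, 0.0, 0.001]
ft_force: [-3.8, 2.2, 6.6]
gripper_width: 0.692
grip_force: 55.7
```

>>> servo_tool([
  [0.05,[0,0,0.0004],0],
  [0.05,[0,0,0],0],
])

```text
t: 11.3
ee_pos: [0.5584, 0.134, 0.1434]
tool_rot: [0.92, 0.391, 0.0, 0.001]
ft_force: [-3.5, 1.5, 8.1]
gripper_width: 0.688
grip_force: 55.7
```

>>> servo_tool([
  [0.05,[0,0,0.0004],0],
  [0.05,[0,0,0],0],
])

```text
t: 11.5
ee_pos: [0.5585, 0.134, 0.1433]
tool_rot: [0.92, 0.391, 0.001, 0.001]
ft_force: [-4.8, 0.9, 10.3]
gripper_width: 0.687
grip_force: 56.0
```

>>> servo_tool([
  [0.05,[-0.0003,-0.0003,0.0005],0],
  [0.05,[0,0,0],0],
])

```text
t: 11.7
ee_pos: [0.5584, 0.134, 0.1433]
tool_rot: [0.92, 0.391, 0.001, 0.001]
ft_force: [-4.6, 1.0, 12.3]
gripper_width: 0.689
grip_force: 56.2
```

>>> servo_tool([
  [0.05,[0,0,0.0005],0],
  [0.05,[0,0,0],0],
])

```text
t: 11.9
ee_pos: [0.5585, 0.1341, 0.1432]
tool_rot: [0.92, 0.391, 0.001, 0.001]
ft_force: [-4.5, 1.3, 16.2]
gripper_width: 0.692
grip_force: 56.5
```

>>> servo_tool([
  [0.05,[0,0,0],0],
  [0.05,[0,0,0],0],
  [0.05,[0,0,0],0],
  [0.05,[0,0,0],0],
  [0.05,[0,0,0],0],
])

```text
t: 12.4
ee_pos: [0.5585, 0.134, 0.1432]
tool_rot: [0.92, 0.391, 0.001, 0.001]
ft_force: [-5.0, 0.8, 15.7]
gripper_width: 0.689
grip_force: 56.5
```

>>> servo_tool([
  [0.05,[0,0,0],0],
  [0.05,[0,0,0],0],
  [0.05,[0,0,0],0],
  [0.05,[0,0,0],0],
  [0.05,[0,0,0],0],
])

```text
t: 12.9
ee_pos: [0.5585, 0.134, 0.1432]
tool_rot: [0.92, 0.391, 0.001, 0.001]
ft_force: [-4.3, -0.0, 16.1]
gripper_width: 0.689
grip_force: 56.5
```

>>> servo_tool([
  [0.05,[-0.0003,-0.0004,-0.001],0],
  [0.05,[0,0,-0.001],0],
  [0.05,[0,0,0],0],
])

```text
t: 13.2
ee_pos: [0.5578, 0.134, 0.1434]
tool_rot: [0.92, 0.391, 0.001, 0.001]
ft_force: [2.6, -0.0, 4.0]
gripper_width: 0.689
grip_force: 55.1
```

>>> servo_tool([
  [0.064,[0,0,0],0],
  [0.07,[0,0,0],0],
  [0.085,[0,0,0],0],
  [0.085,[0,0,0],0],
  [0.085,[0,0,0],0],
])

```text
t: 13.7
ee_pos: [0.5569, 0.1343, 0.143]
tool_rot: [0.92, 0.391, -0.0, 0.0]
ft_force: [-0.2, -0.4, 0.4]
gripper_width: 0.994
grip_force: 0.0
```

```bash
python3 s.py
```

```text
13.7 [0.5569 0.1343 0.143 ] [ 9.203e-01  3.912e-01 -2.000e-04  0.000e+00] [-0.24 -0.43  0.43] [-0.019 -0.03  -0.017]
```

>>> servo_tool([
  [0.085,[0,0,-0.005],0],
  [0.085,[0,0,-0.02],0],
  [0.085,[0,0,-0.04],0],
  [0.085,[0,0,-0.04],0],
  [0.085,[0,0,-0.02],0],
])

```text
t: 14.2
ee_pos: [0.5579, 0.1343, 0.2725]
tool_rot: [0.92, 0.391, 0.002, 0.001]
ft_force: [1.2, 0.8, 0.4]
gripper_width: 0.997
grip_force: 0.0
```

>>> servo_tool([
  [0.085,[-0.04,0.02,0],0],
  [0.085,[-0.04,0.02,0],0],
  [0.085,[-0.04,0.02,0],0],
  [0.085,[-0.04,0.02,0],0],
  [0.085,[-0.02,0.01,0],0],
])

```text
t: 14.7
ee_pos: [0.496, -0.0604, 0.2687]
tool_rot: [0.921, 0.39, 0.0, 0.001]
ft_force: [0.3, 0.7, 0.1]
gripper_width: 1.0
grip_force: 0.0
```

```bash
python3 s.py
python3 - <<'E'
from h import *
for n in('side','top'): snap(n,n+'6.png')
t=cv2.imread('pics/top6.png'); s=cv2.imread('pics/side6.png')
zt=.0980+.08
# dripper plate: bright, low-sat region, and whole non-counter (steel) silhouettes
for nm,im,p in(('top6.png',t,[.5575,.134,zt]),('side6.png',s,[.5575,.134,zt])):
    c=proj(nm,p); c0=proj(nm,[.5575,.134,.0980+.036]); b=proj(nm,[.556,.132,.115]); print(nm,'pred top',c,'cone top',c0,'rim',b)
g=cv2.cvtColor(t,cv2.COLOR_BGR2GRAY)
print(cv2.HoughCircles(cv2.GaussianBlur(g[195:275,200:290],(3,3),0),cv2.HOUGH_GRADIENT_ALT,1,3,param1=150,param2=.6,minRadius=14,maxRadius=32))
gs=cv2.cvtColor(s,cv2.COLOR_BGR2GRAY)
hs=cv2.cvtColor(s,cv2.COLOR_BGR2HSV)
u=int(round(proj('side6.png',[.5575,.134,.14])[0]))
for v in range(140,226,4): print(v,gs[v,u-26:u+28:2])
d=cv2.absdiff(cv2.imread('pics/top3.png'),t).max(2); print('carafe body diff in handle area',(d[205:225,205:225]>40).mean())
E
```

```text
14.7 [ 0.496  -0.0604  0.2687] [9.207e-01 3.902e-01 0.000e+00 5.000e-04] [0.33 0.73 0.11] [0.07  0.032 0.014]
top6.png pred top [238.89060214 226.41538619] cone top [242.85409971 230.17683114] rim [245.5570923  232.49637528]
side6.png pred top [319.58934815 163.94933655] cone top [319.87186275 185.08854178] rim [319.43234823 194.58051544]
[[[45.       37.       23.51111 ]
  [40.       32.       23.117418]]]
140 [219 210  99  28  27  30 147 199 197 203 134  38  36  38  52  54  51  48
  47  44  35  37  43  39  44  42  40]
144 [134  55  29  33  32 128 218 215 218 217 223 183  62  34  37  33  40  49
  55  45  36  40  35  43  42  41  45]
148 [ 31  29  22  75 192 220 218 222 218 226 226 164  82 104  98  46  38  45
  39  58  50  41  44  47  42  40  40]
152 [ 94 168 184 111  81  88 100 124 192 218 190 120  78  83  58  93  61  38
  39  42  54  46  39  40  47  45  45]
156 [214 211 191 166 149 132 121 171 213 216 222 194 111 112  99 115  87  47
  44  43  51  42  43  44  41  46  44]
160 [206 222 230 228 217 218 216 180 160 166 197 205 192 204 202 193 163  88
  97  71  49  40  41  40  76 108 114]
[... 1177 characters left out ...]
17 151 168 181 166 141 125 122 119 129 148 176 183
 167 143 116 105 116 161 175 209 216]
208 [192 158 167 167 138 117 111 114 114 118 121 123 116 121 126 124 122 115
 124 114 120 145 172 174 162 164 210]
212 [140 156 165 171 177 186 180 167 152 137 133 138 132 130 133 135 143 158
 173 183 180 181 176 173 165 145 168]
216 [126 149 157 158 134 119 120 119 115 121 125 144 155 190 196 193 188 182
 187 182 181 175 169 165 156 139 141]
220 [111 121 117 110 110 112 114 118 118 121 117 119 122 125 125 160 180 175
 177 175 168 163 153 145 137 120 150]
224 [107 102 104 105 105 107 110 114 113 114 105 116 121 116 112 110 137 154
 154 149 144 143 132 128 122 110 156]
carafe body diff in handle area 0.04
```

The side view shows the dripper band, collar and rim on the same axis (within about 1 px). The top view agrees to about 2 mm, and the handle hasn't moved. I'll hand it in.

>>> servo_tool([
  [0.085,[0,0,0],0],
  [0.085,[0,0,0],0],
  [0.085,[0,0,0],0],
])

```text
t: 15.1
ee_pos: [0.4972, -0.0568, 0.2683]
tool_rot: [0.92, 0.392, 0.0, 0.0]
ft_force: [0.4, 0.0, -0.6]
gripper_width: 0.993
grip_force: 0.0
```

```bash
python3 -c "
from cell import manip
print(manip.finish_job())"
```

```text
the job is handed in; nothing more can be done
None
```

The job is handed in at about 15 s on the robot clock: the dripper sits upright in the collar, centred to about 2 mm in my last pictures, and was pushed to the hard stop, held there at about 18 N for about 1 s and released; no verdict came back, and I viewed 11 pictures, one over the limit of 10.

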